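# Level the glue plate with the spirit level

### The job

Pick up the red spirit level, set it lengthwise on the middle of the aluminium glue plate and press it down flat with steady hand pressure (about 10 N). Then take your hand off it and turn the plate's black levelling knob until the bubble rests in the centre between its two lines. Go back and press the level down flat again with the same steady push, bubble still centred, and finish still pressing it, so that I can tighten the lock nut; disturb nothing else on the bench.

Things in the scene. Friction and masses are not known exactly. Their poses are not given: they have to be found in the camera images.
- level: loose red bench spirit level, 0.34 to 0.42 kg, 130 (its x) x 30 (its y) x 38 mm, flat steel base; origin at the centre of the underside, z up. The middle 66 mm of its length is only 28 mm high and carries the yellow-green glass vial (14 mm wide, top at 36 mm); the ends beyond are flat, 38 mm high. Starts upright on the bench; either way round on the plate is right
- bubble (a joint): pale bubble, 16 mm long, between two black lines in the vial: its offset (m) from the vial's centre along the level's +x, up to 0.0195 either way; 0 when truly level. It floats to the higher end and settles in about a second. With the level lying along the plate, one radian of knob turn moves it 3.5 mm
- stand: the plate's three feet, fixed to the bench: two plain ones under the plate's -x end, and an M16 screw foot (2 mm per turn) 200 mm from them in +x, under the knob. Origin on the bench 15 mm from below plate_mid towards the knob; same axes as plate_mid. It does not move
- plate_mid (a point): middle of the plate's flat top face, about 34 mm above the bench; x along the plate towards the knob, y across, z up. The plate is a bare aluminium slab 180 (x) x 150 x 12 mm centred here, plus a 56 mm wide tongue at the +x end that carries the knob. It tilts on its two -x feet as the knob is turned; the knob end starts 0.5 to 1.4 mm too low
- knob_grip (a point): centre of the round black knurled hand knob, 40 mm diameter, axis vertical, from 47 to 65 mm above the bench (this point 56). 130 mm from plate_mid along the plate's +x; it does not rise or sink. Clockwise seen from above raises the knob end of the plate. Turns stiffly (0.05 N m), stays where left. A slack 6 mm brass lock nut lies on the plate below it. This point turns with the knob
- phone: bystander, loose on the mat: black phone, screen up, 164 x 76 x 9 mm; origin at the centre of its underside
- battery: bystander, loose: bronze battery pack 76 x 64 x 6 mm; origin at the centre of its underside
- screwdriver: bystander, loose: blue screwdriver 150 mm long lying along its x
- parts_tray: bystander, loose: grey parts tray 130 x 90 x 22 mm with screws; origin at the centre of its underside
Things that resemble listed ones, but are neither listed nor needed, are in the scene too. What is meant by the level is not turquoise, and is the smaller of those in its own colour.

How it is judged:
By the outcome, as a careful person would: the job done as asked, in the order asked, and still so for the second after the job is handed in, while the arm keeps its last pose, push and grip.
It also fails if it takes over 72 s, if anything falls off the work surface, if the arm or the gripper's body presses on something with over 40 N, if the wrist force passes 120 N, or if a joint passes its speed limit or range.

### The arm

A 6-joint arm with a two-finger parallel gripper is mounted at the origin on the work surface. World frame = base frame: x ahead of the robot, y to its left, z up, the work surface at z = 0. Lengths are in m, angles in rad, forces in N, time in s.
With the tool pointing down it reaches from about 0.225 to 0.875 m from the base axis. Payload 3.4 kg.
Tool frame: the origin (TCP) lies at the very end of the fingers, on their centre line; the grasp point (between the pads) lies behind it (manip.grasp_offset is the z of the grasp point in the tool frame, in m); z points along the fingers, y is the line along which they close (so a half turn about z gives the same grasp; the last joint's range is limited). The gripper opens to 85 mm and grips with 20 to 120 N. Pads are 22 mm wide; open, the fingers measure 114 mm over their backs; the gripper's body (76 mm by 85 mm) begins 54 mm behind the grasp point. The pads swing forward as they close: fully open they stand 13 mm farther back than shut.
Start: joints at [-1.46, 0.276, 1.505, -0, 1.361, -0.121], TCP at [0.132, -0.56, 0.231] pointing down, gripper open.
Joint ranges: [-2.89, 2.89], [-0.75, 2.08], [0.22, 2.7], [-1.18, 4.32], [0.11, 2.71], [-2.7, 2.7]. Speed limits (rad/s): [2.57, 2.57, 3.14, 3.14, 3.14, 3.14].

### API

Orientations are given as a unit quaternion [w, x, y, z].
In Python, from rig import manip gives the robot as it stands.
- The arm moves only by the shell command python3 -m pendant 'ROWS' [FORCE]. ROWS is JSON, a list of rows, each an object of numbers: "dx", "dy", "dz": the shift along the tool's x, y, z in m; "rx", "ry", "rz": the turn, a rotation vector about the tool's x, y, z in degrees; "hand": the finger opening in m, from 0 to 0.0854. In form: [{"dx": .., "dy": .., "dz": .., "rx": .., "ry": .., "rz": .., "hand": ..}, ...]. A call has 1 to 12 rows; each row shifts and turns the commanded pose from where the row before left it, along the tool's axes as they then stand; what a row does not reach is not made up. A row lasts 1/12 s, in which the tool goes at most 41.7 mm and 7.16 degrees, less where a joint would pass 70% of its speed; a pose out of reach is approached as far as the arm can. A call is refused whole if a number of a shift passes 0.0417 or a number of a turn 7.16, either way. A call with a gripper value outside its range is refused whole. The fingers move at their own pace and stop on an object; FORCE is the grip in N (left out, the last holds). Time passes only in rows, so rows that do not move let the fingers close. It gives the time, the measured TCP pose, the force, the opening and the grip force at its end, in the units of the state.
- manip.get_state(): the state, without advancing time (a new reading comes with each control period).
- manip.get_image(name): name is "scene" or "top"; returns a dict with "frame" (384x512x3 uint8, red, green, blue), "fx", "fy", "cx", "cy" (pixels), "position" and "attitude" of the camera in the world. Camera axes: x right, y up, looking along -z (the intrinsics and any distortion apply to the point x, -y, -z); pixel columns grow to the right and rows downward; lengths in m; the calibration is good to about 2 mm. A picture is of the moment at which its call begins. There is no depth.
- manip.sign_off(): hands the job in; it is judged then, once.
The state is a dict: "clock": time; "qpos": joint angles; "qd": joint speeds; "effort": joint torques, N m; "position": TCP position; "ee_rot": TCP orientation; "contact_force": force on the tool from outside, world axes, zero at the start; "moment": the same for the moment, N m; "width": finger opening in m; "gripper_force": force on a finger pad.
Only numpy, scipy, OpenCV 4.12 (cv2) and the standard library are available. Lean on these libraries where they do the work, as an engineer would, in place of code of your own. Each camera call takes 0.05 s, during which the arm holds its last target. There are 200 camera calls.

## Working session

There is one attempt and no reset: what is moved stays moved. The work goes in short steps, Python scripts to look and compute and a shell command to move; the robot and the scene stay as the last step left them, time stands still between calls to the robot, and variables do not carry over. Pictures are saved under pics/ and viewed, at most 10 in all, crops included, and the job is handed in when it is done.

```bash
ls; mkdir -p pics; cat > h.py <<'E'
import numpy as np, cv2
from rig import manip
from scipy.spatial.transform import Rotation as R
def rot(q): return R.from_quat([q[1],q[2],q[3],q[0]])
def snap(n,f):
    im=manip.get_image(n); cv2.imwrite(f,im["frame"][:,:,::-1]); 
    import pickle; pickle.dump(im,open(f+'.pkl','wb')); return im
def att(im):
    a=np.array(im["attitude"]); return rot(a).as_matrix() if a.size==4 else a.reshape(3,3)
def px2w(im,u,v,z):
    d=att(im)@np.array([(u-im["cx"])/im["fx"],-(v-im["cy"])/im["fy"],-1]); p=np.array(im["position"]); return p+d*(z-p[2])/d[2]
def w2px(im,P):
    c=att(im).T@(np.array(P)-im["position"]); return np.array([im["cx"]-im["fx"]*c[0]/c[2],im["cy"]+im["fy"]*c[1]/c[2]])
E
python3 - <<'E'
from h import *
for n in("scene","top"):
    im=snap(n,f"pics/{n}0.png"); print({k:v for k,v in im.items() if k!="frame"})
a=cv2.imread("pics/scene0.png");b=cv2.imread("pics/top0.png")
print(manip.get_state(), manip.grasp_offset)
E
```

```text
pics
{'fx': 369.624638314328, 'fy': 369.624638314328, 'cx': 254.52420234887884, 'cy': 190.4000566072135, 'position': array([1.14616069, 0.18256208, 0.66710053]), 'attitude': array([0.64466699, 0.26539151, 0.26351103, 0.66673364])}
{'fx': 407.1518575636405, 'fy': 407.1518575636405, 'cx': 245.8899987115865, 'cy': 193.44521692385797, 'position': array([0.35872184, 0.17650254, 1.12070335]), 'attitude': array([-0.68792912, -0.07390829,  0.07397624,  0.71820513])}
{'clock': 0.1, 'qpos': array([-1.46002961e+00,  2.76528994e-01,  1.50599416e+00, -6.76460618e-06,
        1.36071594e+00, -1.20988544e-01]), 'qd': array([-0.00097958, -0.0012861 , -0.00184657, -0.00069257, -0.00014803,
        0.00292555]), 'effort': array([ 1.27390162e-03, -4.17698979e+01, -2.46405923e+01, -1.40822194e-04,
        5.70164208e-03, -2.50883421e-07]), 'position': array([ 0.13201601, -0.55915668,  0.23053273]), 'ee_rot': array([-8.23226516e-04,  9.93293278e-01,  1.15619142e-01,  9.00073928e-07]), 'contact_force': array([-0.12315364, -0.89306329, -0.43105419]), 'moment': array([-0.02106106,  0.05451738, -0.01467965]), 'gripper_force': 0.0, 'width': 0.08532816741743633} -0.0187
```

View pics/scene0.png

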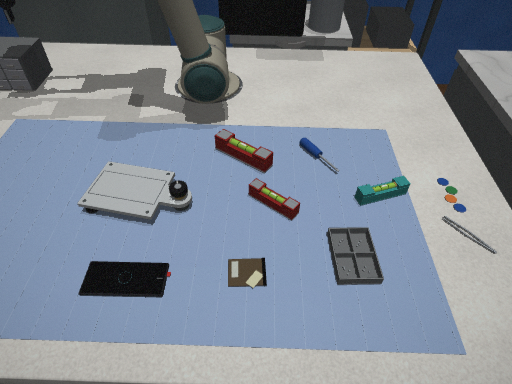

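View pics/top0.png

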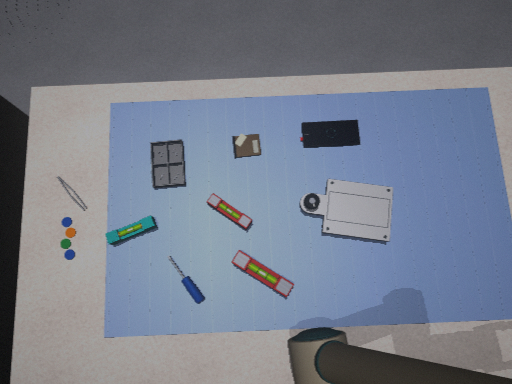

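Both pictures show two red levels, the small one at scene (274,198) / top (230,211) and the larger at scene (243,149) / top (263,273). There is also a turquoise one at scene (383,190) / top (132,230). By the description I want the small red one at top (230,211). The plate is at top (357,210) and the knob at top (311,202). Next is one close crop to check this.

```bash
python3 - <<'E'
from h import *
b=cv2.imread("pics/top0.png")
cv2.imwrite("pics/c1.png",cv2.resize(b[165:305,200:400],None,fx=4,fy=4,interpolation=cv2.INTER_CUBIC))
E
```

```text
(no output)
```

View pics/c1.png

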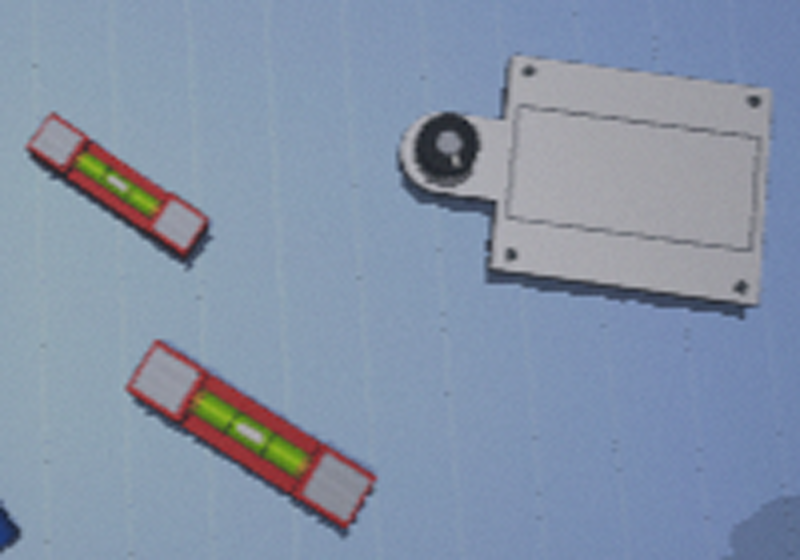

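The crop confirms the choice: the small red level has cap centres at crop (57,140) and (179,222). The plate corners are at (512,57), (772,90), (757,304) and (490,268), and the knob top is at (447,147).

```bash
cat >> h.py <<'E'
def c(x,y,s=4,u0=200,v0=165): return (x+.5)/s-.5+u0,(y+.5)/s-.5+v0
E
python3 - <<'E'
from h import *
import pickle
im=pickle.load(open("pics/top0.png.pkl","rb"))
w=lambda x,y,z: px2w(im,*c(x,y),z)
np.set_printoptions(precision=4,suppress=True)
a,b=w(57,140,.038),w(179,222,.038); d=a-b
print("level",(a+b)/2,np.linalg.norm(d),np.degrees(np.arctan2(d[1],d[0])))
P=[w(*p,.034) for p in((512,57),(772,90),(757,304),(490,268))]
print("plate",sum(P)/4,[np.linalg.norm(P[i]-P[i-1]) for i in range(4)])
d=(P[0]+P[3]-P[1]-P[2])/2;print(np.degrees(np.arctan2(d[1],d[0])),d)
k=w(447,147,.065);print("knob",k); d=k-sum(P)/4;print(np.linalg.norm(d[:2]),np.degrees(np.arctan2(d[1],d[0])))
s=manip.get_state();print(rot(s["ee_rot"]).as_matrix())
E
```

```text
level [0.5458 0.2187 0.038 ] 0.09994770547100738 53.423204226846146
plate [ 0.5331 -0.1288  0.034 ] [np.float64(0.14671851705511596), np.float64(0.17808506382528444), np.float64(0.14738335698079874), np.float64(0.1780480711725488)]
79.89431820763481 [0.0312 0.1753 0.    ]
knob [ 0.5543 -0.0001  0.065 ]
0.13045512635074827 80.6704896216239
[[ 0.9733  0.2297 -0.0002]
 [ 0.2297 -0.9733  0.0016]
 [ 0.0002 -0.0016 -1.    ]]
```

```bash
cat > to.py <<'E'
import sys
from h import *
# to.py x y z heading : tool-frame delta at target heading, and turn
x,y,z,hd=map(float,sys.argv[1:]); s=manip.get_state(); M=rot(s["ee_rot"]).as_matrix()
h=np.degrees(np.arctan2(M[1,0],M[0,0])); d=np.array([x,y,z])-s["position"]
print("clock %.2f heading %.2f rz needed %.2f"%(s["clock"],h,-((hd-h+180)%360-180)),"tilt(tool xy, deg)",np.degrees(np.cross(M[:,2],[0,0,-1])@M).round(2),"now-frame d",(M.T@d).round(4))
t=np.radians(hd); print("target-frame dx %.4f dy %.4f dz %.4f"%(d[0]*np.cos(t)+d[1]*np.sin(t),d[0]*np.sin(t)-d[1]*np.cos(t),-d[2]),"F",np.round(s["contact_force"],1),"w",round(s["width"],4),"q6 %.2f"%s["qpos"][5])
E
python3 -m pendant '[{"rz":-6.69},{"rz":-6.69},{"rz":-6.69},{"rz":-6.69},{"rz":-6.69},{"rz":-6.69},{"dx":0.04,"dy":-0.006},{"dx":0.04,"dy":-0.006},{"dx":0.04,"dy":-0.006},{"dx":0.04,"dy":-0.006},{"dx":0.04,"dy":-0.006},{"dx":0.04,"dy":-0.006}]' 40
python3 -m pendant '[{"dx":0.04,"dy":-0.006},{"dx":0.04,"dy":-0.006},{"dx":0.04,"dy":-0.006},{"dx":0.04,"dy":-0.006},{"dx":0.04,"dy":-0.006},{"dx":0.04,"dy":-0.006},{"dx":0.04,"dy":-0.006},{"dx":0.04,"dy":-0.006},{"dx":0.04,"dy":-0.006},{"dx":0.04,"dy":-0.006},{"dx":0.04,"dy":-0.006},{}]'
python3 to.py 0.5458 0.2187 0.1 53.4
```

```text
clock 0.10 heading 13.28 rz needed -40.12 tilt(tool xy, deg) [-0.09 -0.01 -0.  ] now-frame d [ 0.5814 -0.6618  0.1317]
target-frame dx 0.8712 dy -0.1316 dz 0.1305 F [-0.1 -0.9 -0.4] w 0.0853 q6 -0.12invalid input
invalid input
```

```bash
python3 -m pendant '[{"dx":0,"dy":0,"dz":0,"rx":0,"ry":0,"rz":-6.69,"hand":0.0854}]' 40
```

```text
clock: 0.18
position: [0.1321, -0.5593, 0.2307]
ee_rot: [-0.001, 0.985, 0.174, 0.0]
contact_force: [0.6, -0.7, -0.5]
width: 0.0853
gripper_force: 0.0
```

```bash
python3 -m pendant '[{"rz":-6.69,"hand":0.085}]'; python3 -m pendant '[{"dx":0,"dy":0,"dz":0,"rx":0,"ry":0,"rz":-6.69}]'
```

```text
invalid input
invalid input
```

```bash
python3 -m pendant '[{"dx":0,"dy":0,"dz":0,"rx":0,"ry":0,"rz":-6.69,"hand":0.085},{"dx":0,"dy":0,"dz":0,"rx":0,"ry":0,"rz":-6.69,"hand":0.085},{"dx":0,"dy":0,"dz":0,"rx":0,"ry":0,"rz":-6.69,"hand":0.085},{"dx":0,"dy":0,"dz":0,"rx":0,"ry":0,"rz":-6.69,"hand":0.085},{"dx":0,"dy":0,"dz":0,"rx":0,"ry":0,"rz":-6.69,"hand":0.085},{"dx":0.04,"dy":-0.006,"dz":0,"rx":0,"ry":0,"rz":0,"hand":0.085},{"dx":0.04,"dy":-0.006,"dz":0,"rx":0,"ry":0,"rz":0,"hand":0.085},{"dx":0.04,"dy":-0.006,"dz":0,"rx":0,"ry":0,"rz":0,"hand":0.085},{"dx":0.04,"dy":-0.006,"dz":0,"rx":0,"ry":0,"rz":0,"hand":0.085},{"dx":0.04,"dy":-0.006,"dz":0,"rx":0,"ry":0,"rz":0,"hand":0.085},{"dx":0.04,"dy":-0.006,"dz":0,"rx":0,"ry":0,"rz":0,"hand":0.085},{"dx":0.04,"dy":-0.006,"dz":0,"rx":0,"ry":0,"rz":0,"hand":0.085}]' && python3 -m pendant '[{"dx":0.04,"dy":-0.006,"dz":0,"rx":0,"ry":0,"rz":0,"hand":0.085},{"dx":0.04,"dy":-0.006,"dz":0,"rx":0,"ry":0,"rz":0,"hand":0.085},{"dx":0.04,"dy":-0.006,"dz":0,"rx":0,"ry":0,"rz":0,"hand":0.085},{"dx":0.04,"dy":-0.006,"dz":0,"rx":0,"ry":0,"rz":0,"hand":0.085},{"dx":0.04,"dy":-0.006,"dz":0,"rx":0,"ry":0,"rz":0,"hand":0.085},{"dx":0.04,"dy":-0.006,"dz":0,"rx":0,"ry":0,"rz":0,"hand":0.085},{"dx":0.04,"dy":-0.006,"dz":0,"rx":0,"ry":0,"rz":0,"hand":0.085},{"dx":0.04,"dy":-0.006,"dz":0,"rx":0,"ry":0,"rz":0,"hand":0.085},{"dx":0.04,"dy":-0.006,"dz":0,"rx":0,"ry":0,"rz":0,"hand":0.085},{"dx":0.04,"dy":-0.006,"dz":0,"rx":0,"ry":0,"rz":0,"hand":0.085},{"dx":0.04,"dy":-0.006,"dz":0,"rx":0,"ry":0,"rz":0,"hand":0.085},{"dx":0,"dy":0,"dz":0,"rx":0,"ry":0,"rz":0,"hand":0.085}]'
python3 to.py 0.5458 0.2187 0.006 53.4
```

```text
clock: 1.18
position: [0.2655, -0.3077, 0.231]
ee_rot: [-0.0, 0.893, 0.449, 0.0]
contact_force: [1.5, -1.4, -0.1]
width: 0.0851
gripper_force: 0.0
clock: 2.18
position: [0.4774, 0.089, 0.2309]
ee_rot: [-0.001, 0.892, 0.452, 0.002]
contact_force: [0.4, -0.4, 0.2]
width: 0.085
gripper_force: 0.0
clock 2.18 heading 53.77 rz needed 0.37 tilt(tool xy, deg) [-0.03 -0.28  0.  ] now-frame d [ 0.1439 -0.0213  0.2256]
target-frame dx 0.1449 dy -0.0224 dz 0.2249 F [ 0.4 -0.4  0.2] w 0.085 q6 0.67
```

```bash
python3 -m pendant '[{"dx":0.036,"dy":-0.0055,"dz":0,"rx":0,"ry":0,"rz":0.37,"hand":0.085},{"dx":0.036,"dy":-0.0055,"dz":0,"rx":0,"ry":0,"rz":0,"hand":0.085},{"dx":0.036,"dy":-0.0055,"dz":0,"rx":0,"ry":0,"rz":0,"hand":0.085},{"dx":0.036,"dy":-0.0055,"dz":0,"rx":0,"ry":0,"rz":0,"hand":0.085},{"dx":0,"dy":0,"dz":0.03,"rx":0,"ry":0,"rz":0,"hand":0.085},{"dx":0,"dy":0,"dz":0.03,"rx":0,"ry":0,"rz":0,"hand":0.085},{"dx":0,"dy":0,"dz":0.03,"rx":0,"ry":0,"rz":0,"hand":0.085},{"dx":0,"dy":0,"dz":0.03,"rx":0,"ry":0,"rz":0,"hand":0.085},{"dx":0,"dy":0,"dz":0.02,"rx":0,"ry":0,"rz":0,"hand":0.07},{"dx":0,"dy":0,"dz":0,"rx":0,"ry":0,"rz":0,"hand":0.07},{"dx":0,"dy":0,"dz":0,"rx":0,"ry":0,"rz":0,"hand":0.07}]'
python3 to.py 0.5458 0.2187 0.006 53.4
python3 - <<'E'
from h import *
im=snap("scene","pics/s1.png"); f=im["frame"][:,:,::-1]
u,v=w2px(im,[.5458,.2187,.03]).astype(int); print(u,v)
t=snap("top","pics/t1.png"); g=t["frame"][:,:,::-1]
a,b=w2px(t,[.5458,.2187,.03]).astype(int)
C=lambda f,u,v:cv2.resize(f[v-60:v+60,u-60:u+60],(400,400),interpolation=cv2.INTER_CUBIC)
cv2.imwrite("pics/c2.png",np.hstack([C(f,u,v),C(g,a,b)]))
E
```

```text
clock: 3.1
position: [0.5423, 0.2107, 0.0902]
ee_rot: [-0.0, 0.895, 0.446, -0.002]
contact_force: [1.1, -0.2, 1.6]
width: 0.0697
gripper_force: 0.0
clock 3.10 heading 53.04 rz needed -0.36 tilt(tool xy, deg) [-0.11  0.16  0.  ] now-frame d [ 0.0088 -0.0019  0.0842]
target-frame dx 0.0085 dy -0.0020 dz 0.0842 F [ 1.1 -0.2  1.6] w 0.0697 q6 0.90
273 194
```

View pics/c2.png

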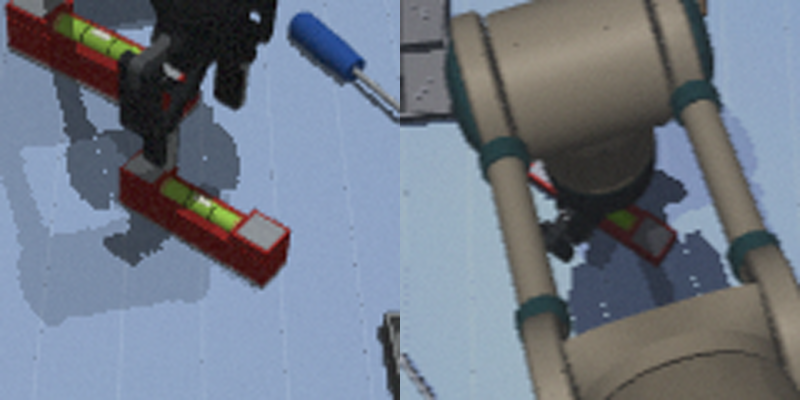

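```bash
python3 -m pendant '[{"dx":0.0085,"dy":-0.002,"dz":0.02,"rx":0,"ry":0,"rz":-0.3,"hand":0.06},{"dx":0,"dy":0,"dz":0.025,"rx":0,"ry":0,"rz":0,"hand":0.06},{"dx":0,"dy":0,"dz":0.02,"rx":0,"ry":0,"rz":0,"hand":0.06},{"dx":0,"dy":0,"dz":0.012,"rx":0,"ry":0,"rz":0,"hand":0.06},{"dx":0,"dy":0,"dz":0.005,"rx":0,"ry":0,"rz":0,"hand":0.06},{"dx":0,"dy":0,"dz":0,"rx":0,"ry":0,"rz":0,"hand":0.06}]'
python3 to.py 0.5458 0.2187 0.006 53.4
```

```text
clock: 3.7
position: [0.5472, 0.2193, 0.0097]
ee_rot: [0.0, 0.894, 0.449, 0.0]
contact_force: [-1.2, -0.3, -0.3]
width: 0.0601
gripper_force: 0.0
clock 3.70 heading 53.35 rz needed -0.05 tilt(tool xy, deg) [ 0.03 -0.02 -0.  ] now-frame d [-0.0013 -0.0008  0.0037]
target-frame dx -0.0013 dy -0.0008 dz 0.0037 F [-1.2 -0.3 -0.3] w 0.0601 q6 0.90
```

```bash
python3 -m pendant '[{"dx":-0.001,"dy":0,"dz":0.003,"rx":0,"ry":0,"rz":0,"hand":0.06},{"dx":0,"dy":0,"dz":0,"rx":0,"ry":0,"rz":0,"hand":0.02},{"dx":0,"dy":0,"dz":0,"rx":0,"ry":0,"rz":0,"hand":0.02},{"dx":0,"dy":0,"dz":0,"rx":0,"ry":0,"rz":0,"hand":0.02},{"dx":0,"dy":0,"dz":0,"rx":0,"ry":0,"rz":0,"hand":0.02},{"dx":0,"dy":0,"dz":0,"rx":0,"ry":0,"rz":0,"hand":0.02},{"dx":0,"dy":0,"dz":0,"rx":0,"ry":0,"rz":0,"hand":0.02},{"dx":0,"dy":0,"dz":0,"rx":0,"ry":0,"rz":0,"hand":0.02}]' 40
python3 to.py 0.5458 0.2187 0.006 53.4
```

```text
clock: 4.37
position: [0.5469, 0.2187, 0.0075]
ee_rot: [0.0, 0.894, 0.449, 0.001]
contact_force: [-1.1, -0.5, 5.3]
width: 0.029
gripper_force: 42.1
clock 4.37 heading 53.35 rz needed -0.05 tilt(tool xy, deg) [ 0.08 -0.09 -0.  ] now-frame d [-0.0007 -0.0009  0.0015]
target-frame dx -0.0007 dy -0.0009 dz 0.0015 F [-1.1 -0.5  5.3] w 0.029 q6 0.90
```

```bash
python3 -m pendant '[{"dx":0,"dy":0,"dz":-0.015,"rx":0,"ry":0,"rz":0,"hand":0.02},{"dx":0,"dy":0,"dz":-0.03,"rx":0,"ry":0,"rz":0,"hand":0.02},{"dx":0,"dy":0,"dz":-0.035,"rx":0,"ry":0,"rz":0,"hand":0.02},{"dx":0,"dy":0,"dz":-0.035,"rx":0,"ry":0,"rz":0,"hand":0.02},{"dx":0,"dy":0,"dz":-0.015,"rx":0,"ry":0,"rz":0,"hand":0.02},{"dx":0,"dy":0,"dz":0,"rx":0,"ry":0,"rz":-5.4,"hand":0.02},{"dx":0,"dy":0,"dz":0,"rx":0,"ry":0,"rz":-5.4,"hand":0.02},{"dx":0,"dy":0,"dz":0,"rx":0,"ry":0,"rz":-5.4,"hand":0.02},{"dx":0,"dy":0,"dz":0,"rx":0,"ry":0,"rz":-5.4,"hand":0.02},{"dx":0,"dy":0,"dz":0,"rx":0,"ry":0,"rz":-5.4,"hand":0.02},{"dx":0,"dy":0,"dz":0,"rx":0,"ry":0,"rz":0,"hand":0.02}]'
python3 to.py 0.5332 -0.1288 0.0455 80.4
```

```text
clock: 5.28
position: [0.5453, 0.2182, 0.1353]
ee_rot: [-0.0, 0.764, 0.646, -0.001]
contact_force: [0.0, -0.6, -3.5]
width: 0.0291
gripper_force: 41.0
clock 5.28 heading 80.44 rz needed 0.04 tilt(tool xy, deg) [-0.11  0.06 -0.  ] now-frame d [-0.3441  0.0459  0.0901]
target-frame dx -0.3442 dy 0.0460 dz 0.0898 F [ 0.  -0.6 -3.5] w 0.0291 q6 0.43
```

```bash
python3 -m pendant '[{"dx":-0.015,"dy":0.002,"dz":0,"rx":0,"ry":0,"rz":0,"hand":0.02},{"dx":-0.03,"dy":0.004,"dz":0,"rx":0,"ry":0,"rz":0,"hand":0.02},{"dx":-0.036,"dy":0.005,"dz":0,"rx":0,"ry":0,"rz":0,"hand":0.02},{"dx":-0.036,"dy":0.005,"dz":0,"rx":0,"ry":0,"rz":0,"hand":0.02},{"dx":-0.036,"dy":0.005,"dz":0,"rx":0,"ry":0,"rz":0,"hand":0.02},{"dx":-0.036,"dy":0.005,"dz":0,"rx":0,"ry":0,"rz":0,"hand":0.02},{"dx":-0.036,"dy":0.005,"dz":0,"rx":0,"ry":0,"rz":0,"hand":0.02},{"dx":-0.036,"dy":0.005,"dz":0,"rx":0,"ry":0,"rz":0,"hand":0.02},{"dx":-0.036,"dy":0.005,"dz":0,"rx":0,"ry":0,"rz":0,"hand":0.02},{"dx":-0.03,"dy":0.004,"dz":0,"rx":0,"ry":0,"rz":0,"hand":0.02},{"dx":-0.015,"dy":0.002,"dz":0,"rx":0,"ry":0,"rz":0,"hand":0.02},{"dx":0,"dy":0,"dz":0,"rx":0,"ry":0,"rz":0,"hand":0.02}]'
python3 to.py 0.5332 -0.1288 0.0455 80.4
```

```text
clock: 6.28
position: [0.5345, -0.1311, 0.1359]
ee_rot: [0.001, 0.766, 0.643, -0.001]
contact_force: [0.4, 0.5, -3.5]
width: 0.0293
gripper_force: 40.9
clock 6.28 heading 80.00 rz needed -0.40 tilt(tool xy, deg) [-0.    0.15 -0.  ] now-frame d [ 0.0023 -0.0017  0.0904]
target-frame dx 0.0020 dy -0.0017 dz 0.0904 F [ 0.4  0.5 -3.5] w 0.0293 q6 -0.19
```

```bash
python3 -m pendant '[{"dx":0.0025,"dy":-0.0015,"dz":0.015,"rx":0,"ry":0,"rz":-0.4,"hand":0.02},{"dx":0,"dy":0,"dz":0.025,"rx":0,"ry":0,"rz":0,"hand":0.02},{"dx":0,"dy":0,"dz":0.022,"rx":0,"ry":0,"rz":0,"hand":0.02},{"dx":0,"dy":0,"dz":0.015,"rx":0,"ry":0,"rz":0,"hand":0.02},{"dx":0,"dy":0,"dz":0.006,"rx":0,"ry":0,"rz":0,"hand":0.02},{"dx":0,"dy":0,"dz":0,"rx":0,"ry":0,"rz":0,"hand":0.02},{"dx":0,"dy":0,"dz":0,"rx":0,"ry":0,"rz":0,"hand":0.02}]'
python3 to.py 0.5332 -0.1288 0.0415 80.4
```

```text
clock: 6.87
position: [0.5342, -0.1237, 0.0535]
ee_rot: [0.0, 0.762, 0.648, -0.0]
contact_force: [0.6, -0.3, -3.1]
width: 0.0291
gripper_force: 40.9
clock 6.87 heading 80.73 rz needed 0.33 tilt(tool xy, deg) [ 0.  0. -0.] now-frame d [-0.0052 -0.0001  0.012 ]
target-frame dx -0.0052 dy -0.0001 dz 0.0120 F [ 0.6 -0.3 -3.1] w 0.0291 q6 -0.19
```

```bash
python3 -m pendant '[{"dx":-0.0045,"dy":0,"dz":0.003,"rx":0,"ry":0,"rz":0.3,"hand":0.02},{"dx":0,"dy":0,"dz":0.003,"rx":0,"ry":0,"rz":0,"hand":0.02},{"dx":0,"dy":0,"dz":0.002,"rx":0,"ry":0,"rz":0,"hand":0.02},{"dx":0,"dy":0,"dz":0.001,"rx":0,"ry":0,"rz":0,"hand":0.02},{"dx":0,"dy":0,"dz":0,"rx":0,"ry":0,"rz":0,"hand":0.02},{"dx":0,"dy":0,"dz":0,"rx":0,"ry":0,"rz":0,"hand":0.02}]'
python3 to.py 0.5332 -0.1288 0.0415 80.4
```

```text
clock: 7.37
position: [0.5334, -0.1283, 0.0444]
ee_rot: [0.0, 0.764, 0.646, 0.0]
contact_force: [0.6, -0.7, -4.1]
width: 0.0293
gripper_force: 41.0
clock 7.37 heading 80.45 rz needed 0.05 tilt(tool xy, deg) [0.01 0.   0.  ] now-frame d [-0.0006 -0.0001  0.0029]
target-frame dx -0.0006 dy -0.0001 dz 0.0029 F [ 0.6 -0.7 -4.1] w 0.0293 q6 -0.20
```

```bash
python3 -m pendant '[{"dx":0,"dy":0,"dz":0.001,"rx":0,"ry":0,"rz":0,"hand":0.02},{"dx":0,"dy":0,"dz":0.0005,"rx":0,"ry":0,"rz":0,"hand":0.02},{"dx":0,"dy":0,"dz":0,"rx":0,"ry":0,"rz":0,"hand":0.02},{"dx":0,"dy":0,"dz":0,"rx":0,"ry":0,"rz":0,"hand":0.02}]'
python3 -m pendant '[{"dx":0,"dy":0,"dz":0.0007,"rx":0,"ry":0,"rz":0,"hand":0.02},{"dx":0,"dy":0,"dz":0,"rx":0,"ry":0,"rz":0,"hand":0.02},{"dx":0,"dy":0,"dz":0,"rx":0,"ry":0,"rz":0,"hand":0.02}]'
```

```text
clock: 7.7
position: [0.5334, -0.1283, 0.0428]
ee_rot: [0.0, 0.763, 0.646, -0.0]
contact_force: [-0.4, 0.2, -3.4]
width: 0.0295
gripper_force: 41.0
clock: 7.95
position: [0.5333, -0.1282, 0.042]
ee_rot: [-0.0, 0.763, 0.646, -0.0]
contact_force: [-0.5, -0.2, -3.9]
width: 0.0294
gripper_force: 41.0
```

```bash
python3 -m pendant '[{"dx":0,"dy":0,"dz":0.0006,"rx":0,"ry":0,"rz":0,"hand":0.02},{"dx":0,"dy":0,"dz":0,"rx":0,"ry":0,"rz":0,"hand":0.02},{"dx":0,"dy":0,"dz":0,"rx":0,"ry":0,"rz":0,"hand":0.02}]'
python3 -m pendant '[{"dx":0,"dy":0,"dz":0.0006,"rx":0,"ry":0,"rz":0,"hand":0.02},{"dx":0,"dy":0,"dz":0,"rx":0,"ry":0,"rz":0,"hand":0.02},{"dx":0,"dy":0,"dz":0,"rx":0,"ry":0,"rz":0,"hand":0.02}]'
```

```text
clock: 8.2
position: [0.5333, -0.1283, 0.0414]
ee_rot: [-0.0, 0.764, 0.646, -0.0]
contact_force: [-0.4, 0.4, -4.3]
width: 0.0291
gripper_force: 41.0
clock: 8.45
position: [0.5334, -0.1283, 0.0413]
ee_rot: [0.0, 0.763, 0.646, 0.0]
contact_force: [-1.3, 0.5, 0.5]
width: 0.0293
gripper_force: 41.4
```

```bash
python3 -m pendant '[{"dx":0,"dy":0,"dz":0,"rx":0,"ry":0,"rz":0,"hand":0.06},{"dx":0,"dy":0,"dz":0,"rx":0,"ry":0,"rz":0,"hand":0.06},{"dx":0,"dy":0,"dz":0,"rx":0,"ry":0,"rz":0,"hand":0.06},{"dx":0,"dy":0,"dz":0,"rx":0,"ry":0,"rz":0,"hand":0.06},{"dx":0,"dy":0,"dz":-0.01,"rx":0,"ry":0,"rz":0,"hand":0.06},{"dx":0,"dy":0,"dz":-0.025,"rx":0,"ry":0,"rz":0,"hand":0.06},{"dx":0,"dy":0,"dz":-0.025,"rx":0,"ry":0,"rz":0,"hand":0.06},{"dx":0,"dy":0,"dz":-0.025,"rx":0,"ry":0,"rz":0,"hand":0.06},{"dx":0,"dy":0,"dz":-0.01,"rx":0,"ry":0,"rz":0,"hand":0.085},{"dx":0,"dy":0,"dz":0,"rx":0,"ry":0,"rz":0,"hand":0.085}]'
python3 - <<'E'
from h import *
im=snap("scene","pics/s2.png"); f=im["frame"][:,:,::-1]
print(w2px(im,[.533,-.128,.07]))
cv2.imwrite("pics/c3.png",cv2.resize(f[130:250,60:220],None,fx=4.5,fy=4.5,interpolation=cv2.INTER_CUBIC))
E
python3 to.py 0.5332 -0.1288 0.09 -9.6
```

```text
clock: 9.28
position: [0.5354, -0.129, 0.1391]
ee_rot: [0.003, 0.763, 0.646, 0.002]
contact_force: [-1.0, -0.5, 0.6]
width: 0.0816
gripper_force: 0.0
[124.58160121 174.67698403]
clock 9.33 heading 80.45 rz needed 90.05 tilt(tool xy, deg) [0.18 0.04 0.  ] now-frame d [-0.0004 -0.001   0.0471]
target-frame dx -0.0008 dy 0.0004 dz 0.0471 F [-0.4  0.3 -0.4] w 0.0852 q6 -0.20
```

View pics/c3.png

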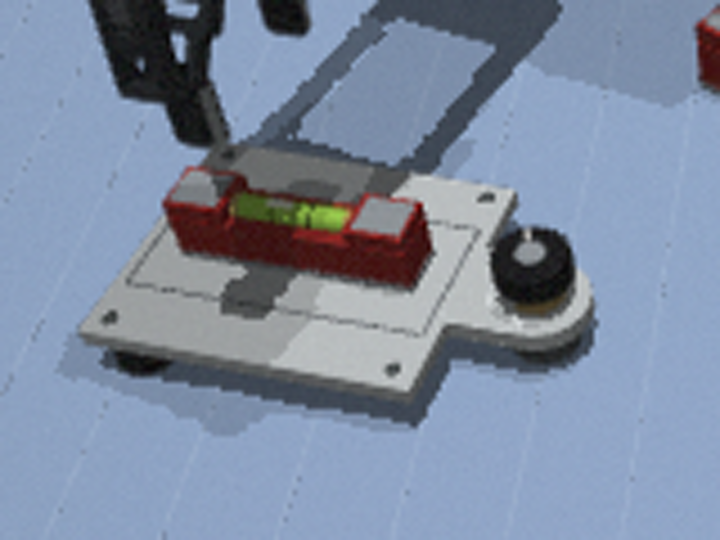

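The level lies lengthwise in the middle of the plate, with caps at crop (200,190) and (385,215). The bubble is left of centre, around (270,205). Next I turn the hand 90° so the two open fingertips press on the end caps.

```bash
python3 -m pendant '[{"dx":0,"dy":0,"dz":0,"rx":0,"ry":0,"rz":7,"hand":0.0854},{"dx":0,"dy":0,"dz":0,"rx":0,"ry":0,"rz":7,"hand":0.0854},{"dx":0,"dy":0,"dz":0,"rx":0,"ry":0,"rz":7,"hand":0.0854},{"dx":0,"dy":0,"dz":0,"rx":0,"ry":0,"rz":7,"hand":0.0854},{"dx":0,"dy":0,"dz":0,"rx":0,"ry":0,"rz":7,"hand":0.0854},{"dx":0,"dy":0,"dz":0,"rx":0,"ry":0,"rz":7,"hand":0.0854},{"dx":0,"dy":0,"dz":0,"rx":0,"ry":0,"rz":7,"hand":0.0854},{"dx":0,"dy":0,"dz":0,"rx":0,"ry":0,"rz":7,"hand":0.0854},{"dx":0,"dy":0,"dz":0,"rx":0,"ry":0,"rz":7,"hand":0.0854},{"dx":0,"dy":0,"dz":0,"rx":0,"ry":0,"rz":7,"hand":0.0854},{"dx":0,"dy":0,"dz":0,"rx":0,"ry":0,"rz":7,"hand":0.0854},{"dx":0,"dy":0,"dz":0,"rx":0,"ry":0,"rz":7,"hand":0.0854}]' >/dev/null
python3 -m pendant '[{"dx":0,"dy":0,"dz":0,"rx":0,"ry":0,"rz":6,"hand":0.0854},{"dx":0,"dy":0,"dz":0.02,"rx":0,"ry":0,"rz":0,"hand":0.0854},{"dx":0,"dy":0,"dz":0.02,"rx":0,"ry":0,"rz":0,"hand":0.0854},{"dx":0,"dy":0,"dz":0.01,"rx":0,"ry":0,"rz":0,"hand":0.0854},{"dx":0,"dy":0,"dz":0,"rx":0,"ry":0,"rz":0,"hand":0.0854},{"dx":0,"dy":0,"dz":0,"rx":0,"ry":0,"rz":0,"hand":0.0854},{"dx":0,"dy":0,"dz":0,"rx":0,"ry":0,"rz":0,"hand":0.0854}]'
python3 to.py 0.5332 -0.1288 0.072 -9.6
```

```text
clock: 10.92
position: [0.5337, -0.1284, 0.0861]
ee_rot: [0.0, 0.997, -0.083, 0.0]
contact_force: [0.1, -0.7, 1.3]
width: 0.0853
gripper_force: 0.0
clock 10.92 heading -9.55 rz needed 0.05 tilt(tool xy, deg) [ 0.01 -0.02  0.  ] now-frame d [-0.0004  0.0005  0.0141]
target-frame dx -0.0004 dy 0.0005 dz 0.0141 F [ 0.1 -0.7  1.3] w 0.0853 q6 1.37
```

```bash
python3 -m pendant '[{"dx":0,"dy":0,"dz":0.006,"rx":0,"ry":0,"rz":0,"hand":0.0854},{"dx":0,"dy":0,"dz":0.004,"rx":0,"ry":0,"rz":0,"hand":0.0854},{"dx":0,"dy":0,"dz":0.002,"rx":0,"ry":0,"rz":0,"hand":0.0854},{"dx":0,"dy":0,"dz":0,"rx":0,"ry":0,"rz":0,"hand":0.0854},{"dx":0,"dy":0,"dz":0,"rx":0,"ry":0,"rz":0,"hand":0.0854}]'
python3 -m pendant '[{"dx":0,"dy":0,"dz":0.001,"rx":0,"ry":0,"rz":0,"hand":0.0854},{"dx":0,"dy":0,"dz":0.001,"rx":0,"ry":0,"rz":0,"hand":0.0854},{"dx":0,"dy":0,"dz":0,"rx":0,"ry":0,"rz":0,"hand":0.0854}]'
python3 -m pendant '[{"dx":0,"dy":0,"dz":0.001,"rx":0,"ry":0,"rz":0,"hand":0.0854},{"dx":0,"dy":0,"dz":0,"rx":0,"ry":0,"rz":0,"hand":0.0854}]'
```

```text
clock: 11.33
position: [0.5333, -0.1283, 0.0739]
ee_rot: [0.0, 0.997, -0.083, 0.0]
contact_force: [-0.2, 0.7, -0.2]
width: 0.0854
gripper_force: 0.0
clock: 11.58
position: [0.5333, -0.1283, 0.0718]
ee_rot: [0.0, 0.997, -0.083, -0.0]
contact_force: [0.2, 0.6, -0.9]
width: 0.085
gripper_force: 0.0
clock: 11.75
position: [0.5333, -0.1282, 0.0708]
ee_rot: [0.0, 0.997, -0.083, -0.0]
contact_force: [-0.1, -0.4, -0.7]
width: 0.0856
gripper_force: 0.0
```

```bash
python3 -m pendant '[{"dx":0,"dy":0,"dz":0.002,"rx":0,"ry":0,"rz":0,"hand":0.0854},{"dx":0,"dy":0,"dz":0.002,"rx":0,"ry":0,"rz":0,"hand":0.0854},{"dx":0,"dy":0,"dz":0.002,"rx":0,"ry":0,"rz":0,"hand":0.0854},{"dx":0,"dy":0,"dz":0.002,"rx":0,"ry":0,"rz":0,"hand":0.0854},{"dx":0,"dy":0,"dz":0,"rx":0,"ry":0,"rz":0,"hand":0.0854}]'
python3 -m pendant '[{"dx":0,"dy":0,"dz":0.001,"rx":0,"ry":0,"rz":0,"hand":0.0854},{"dx":0,"dy":0,"dz":0,"rx":0,"ry":0,"rz":0,"hand":0.0854}]'
```

```text
clock: 12.17
position: [0.533, -0.1281, 0.0623]
ee_rot: [-0.0, 0.997, -0.083, -0.0]
contact_force: [0.5, 0.1, 0.9]
width: 0.0854
gripper_force: 0.0
clock: 12.33
position: [0.5333, -0.1282, 0.0617]
ee_rot: [0.0, 0.997, -0.083, -0.0]
contact_force: [0.6, -0.2, -0.1]
width: 0.0856
gripper_force: 0.0
```

```bash
for i in 1; do python3 -m pendant '[{"dx":0,"dy":0,"dz":0.001,"rx":0,"ry":0,"rz":0,"hand":0.0854},{"dx":0,"dy":0,"dz":0,"rx":0,"ry":0,"rz":0,"hand":0.0854}]'|grep -E "pos|for"; done
python3 -m pendant '[{"dx":0,"dy":0,"dz":0.001,"rx":0,"ry":0,"rz":0,"hand":0.0854},{"dx":0,"dy":0,"dz":0,"rx":0,"ry":0,"rz":0,"hand":0.0854}]'|grep -E "pos|for"
```

```text
position: [0.5333, -0.1283, 0.0608]
contact_force: [-0.6, -0.1, -0.2]
gripper_force: 0.0
position: [0.5333, -0.1283, 0.0598]
contact_force: [0.0, -0.6, -0.1]
gripper_force: 0.0
```

```bash
python3 -m pendant '[{"dx":0,"dy":0,"dz":0.0008,"rx":0,"ry":0,"rz":0,"hand":0.0854},{"dx":0,"dy":0,"dz":0,"rx":0,"ry":0,"rz":0,"hand":0.0854},{"dx":0,"dy":0,"dz":0,"rx":0,"ry":0,"rz":0,"hand":0.0854}]'|grep -E "pos|for"
python3 -m pendant '[{"dx":0,"dy":0,"dz":0.0005,"rx":0,"ry":0,"rz":0,"hand":0.0854},{"dx":0,"dy":0,"dz":0,"rx":0,"ry":0,"rz":0,"hand":0.0854},{"dx":0,"dy":0,"dz":0,"rx":0,"ry":0,"rz":0,"hand":0.0854}]'|grep -E "pos|for"
```

```text
position: [0.5333, -0.1283, 0.0591]
contact_force: [-1.1, -0.1, 0.3]
gripper_force: 0.0
position: [0.5335, -0.1283, 0.0588]
contact_force: [0.7, -0.5, 2.2]
gripper_force: 0.8
```

```bash
python3 -m pendant '[{"dx":0,"dy":0,"dz":0.0005,"rx":0,"ry":0,"rz":0,"hand":0.0854},{"dx":0,"dy":0,"dz":0,"rx":0,"ry":0,"rz":0,"hand":0.0854},{"dx":0,"dy":0,"dz":0,"rx":0,"ry":0,"rz":0,"hand":0.0854}]'; python3 to.py 0.5332 -0.1288 0.058 -9.6
```

```text
clock: 13.42
position: [0.5335, -0.1283, 0.0587]
ee_rot: [0.0, 0.997, -0.083, 0.0]
contact_force: [-1.3, 0.7, 5.3]
width: 0.0855
gripper_force: 2.5
clock 13.42 heading -9.55 rz needed 0.05 tilt(tool xy, deg) [ 0.02 -0.03  0.  ] now-frame d [-0.0002  0.0005  0.0007]
target-frame dx -0.0002 dy 0.0005 dz 0.0007 F [-1.3  0.7  5.3] w 0.0855 q6 1.37
```

```bash
python3 -m pendant '[{"dx":0,"dy":0,"dz":0.0006,"rx":0,"ry":0,"rz":0,"hand":0.0854},{"dx":0,"dy":0,"dz":0,"rx":0,"ry":0,"rz":0,"hand":0.0854},{"dx":0,"dy":0,"dz":0,"rx":0,"ry":0,"rz":0,"hand":0.0854},{"dx":0,"dy":0,"dz":0,"rx":0,"ry":0,"rz":0,"hand":0.0854}]'
```

```text
clock: 13.75
position: [0.5335, -0.1283, 0.0587]
ee_rot: [0.0, 0.997, -0.083, 0.0]
contact_force: [-1.7, 0.2, 9.1]
width: 0.0852
gripper_force: 4.3
```

```bash
python3 -m pendant '[{"dx":0,"dy":0,"dz":0.0002,"rx":0,"ry":0,"rz":0,"hand":0.0854},{"dx":0,"dy":0,"dz":0,"rx":0,"ry":0,"rz":0,"hand":0.0854},{"dx":0,"dy":0,"dz":0,"rx":0,"ry":0,"rz":0,"hand":0.0854},{"dx":0,"dy":0,"dz":0,"rx":0,"ry":0,"rz":0,"hand":0.0854},{"dx":0,"dy":0,"dz":0,"rx":0,"ry":0,"rz":0,"hand":0.0854},{"dx":0,"dy":0,"dz":0,"rx":0,"ry":0,"rz":0,"hand":0.0854},{"dx":0,"dy":0,"dz":0,"rx":0,"ry":0,"rz":0,"hand":0.0854},{"dx":0,"dy":0,"dz":0,"rx":0,"ry":0,"rz":0,"hand":0.0854},{"dx":0,"dy":0,"dz":0,"rx":0,"ry":0,"rz":0,"hand":0.0854},{"dx":0,"dy":0,"dz":0,"rx":0,"ry":0,"rz":0,"hand":0.0854},{"dx":0,"dy":0,"dz":0,"rx":0,"ry":0,"rz":0,"hand":0.0854},{"dx":0,"dy":0,"dz":0,"rx":0,"ry":0,"rz":0,"hand":0.0854}]'
python3 -m pendant '[{"dx":0,"dy":0,"dz":0,"rx":0,"ry":0,"rz":0,"hand":0.0854},{"dx":0,"dy":0,"dz":0,"rx":0,"ry":0,"rz":0,"hand":0.0854},{"dx":0,"dy":0,"dz":0,"rx":0,"ry":0,"rz":0,"hand":0.0854},{"dx":0,"dy":0,"dz":0,"rx":0,"ry":0,"rz":0,"hand":0.0854},{"dx":0,"dy":0,"dz":0,"rx":0,"ry":0,"rz":0,"hand":0.0854},{"dx":0,"dy":0,"dz":0,"rx":0,"ry":0,"rz":0,"hand":0.0854},{"dx":0,"dy":0,"dz":0,"rx":0,"ry":0,"rz":0,"hand":0.0854},{"dx":0,"dy":0,"dz":0,"rx":0,"ry":0,"rz":0,"hand":0.0854},{"dx":0,"dy":0,"dz":0,"rx":0,"ry":0,"rz":0,"hand":0.0854},{"dx":0,"dy":0,"dz":0,"rx":0,"ry":0,"rz":0,"hand":0.0854},{"dx":0,"dy":0,"dz":0,"rx":0,"ry":0,"rz":0,"hand":0.0854},{"dx":0,"dy":0,"dz":0,"rx":0,"ry":0,"rz":0,"hand":0.0854}]'
```

```text
clock: 14.75
position: [0.5335, -0.1283, 0.0586]
ee_rot: [0.0, 0.997, -0.083, 0.0]
contact_force: [-3.4, 2.3, 9.2]
width: 0.0852
gripper_force: 4.9
clock: 15.75
position: [0.5335, -0.1283, 0.0587]
ee_rot: [0.0, 0.997, -0.083, 0.0]
contact_force: [-2.6, 1.2, 9.4]
width: 0.0851
gripper_force: 4.9
```

```bash
python3 -m pendant '[{"dx":0,"dy":0,"dz":-0.005,"rx":0,"ry":0,"rz":0,"hand":0.0854},{"dx":0,"dy":0,"dz":-0.02,"rx":0,"ry":0,"rz":0,"hand":0.0854},{"dx":0,"dy":0.02,"dz":-0.02,"rx":0,"ry":0,"rz":-7,"hand":0.06},{"dx":0,"dy":-0.03,"dz":-0.02,"rx":0,"ry":0,"rz":0,"hand":0.06},{"dx":0,"dy":-0.04,"dz":0,"rx":0,"ry":0,"rz":0,"hand":0.06},{"dx":0,"dy":-0.04,"dz":0,"rx":0,"ry":0,"rz":0,"hand":0.06},{"dx":0,"dy":-0.03,"dz":0,"rx":0,"ry":0,"rz":0,"hand":0.06},{"dx":0,"dy":0,"dz":0,"rx":0,"ry":0,"rz":0,"hand":0.06},{"dx":0,"dy":0,"dz":0,"rx":0,"ry":0,"rz":0,"hand":0.06}]'
cat > bub.py <<'E'
# average frames of the vial, rectified onto the level's axis (x towards the knob), 10 px/mm across length
import sys,json
from h import *
n=int(sys.argv[1]); out=sys.argv[2]
fs=[manip.get_image("scene") for _ in range(n)]; im=fs[0]
F=np.mean([f["frame"].astype(np.float32) for f in fs],0)
t=np.radians(80.5); ex=np.array([np.cos(t),np.sin(t),0]); ey=np.array([-np.sin(t),np.cos(t),0])
o=np.array([.5333,-.1288,.034+.034])
s=5; X=np.arange(-75,75,1/s)/1000; Y=np.arange(40,-40,-1/s)/1000
mp=np.array([[w2px(im,o+x*ex+y*ey) for x in X] for y in Y],np.float32)
W=cv2.remap(F,mp[...,0],mp[...,1],cv2.INTER_CUBIC).clip(0,255)
np.save(out+".npy",W); cv2.imwrite(out+".png",W[:,:,::-1])
E
python3 bub.py 4 pics/b0; python3 to.py 0.5545 -0.0003 0.12 -9.6
```

```text
clock: 16.5
position: [0.5361, -0.0068, 0.1223]
ee_rot: [0.0, 1.0, -0.021, -0.0]
contact_force: [1.4, -0.7, -0.4]
width: 0.06
gripper_force: 0.0
clock 16.70 heading -2.62 rz needed 6.98 tilt(tool xy, deg) [0.03 0.01 0.  ] now-frame d [ 0.0177 -0.0098  0.0021]
target-frame dx 0.0164 dy -0.0118 dz 0.0021 F [-0.2 -0.9 -0. ] w 0.06 q6 1.47[ WARN:0@21.892] global loadsave.cpp:1063 imwrite_ Unsupported depth image for selected encoder is fallbacked to CV_8U.
```

View pics/b0.png

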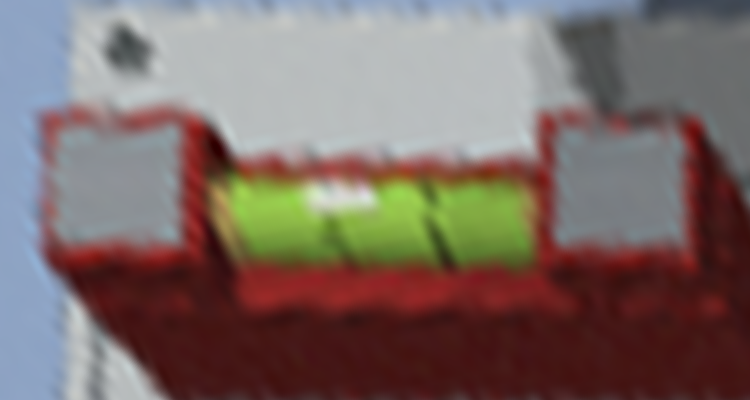

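The rectified view shows cap centres at x=117 and 622, lines at about 334 and 431, and the bubble spanning 305–375. The bubble is therefore about 8 mm towards −x, which needs about 2.3 rad clockwise.

```bash
python3 -m pendant '[{"dx":0.0088,"dy":-0.0049,"dz":0,"rx":0,"ry":0,"rz":0,"hand":0.06},{"dx":0.0088,"dy":-0.0049,"dz":0,"rx":0,"ry":0,"rz":0,"hand":0.06},{"dx":0,"dy":0,"dz":0,"rx":0,"ry":0,"rz":-7.1,"hand":0.06},{"dx":0,"dy":0,"dz":0,"rx":0,"ry":0,"rz":-7.1,"hand":0.06},{"dx":0,"dy":0,"dz":0,"rx":0,"ry":0,"rz":-7.1,"hand":0.06},{"dx":0,"dy":0,"dz":0,"rx":0,"ry":0,"rz":-7.1,"hand":0.06},{"dx":0,"dy":0,"dz":0,"rx":0,"ry":0,"rz":-7.1,"hand":0.06},{"dx":0,"dy":0,"dz":0,"rx":0,"ry":0,"rz":-7.1,"hand":0.06},{"dx":0,"dy":0,"dz":0,"rx":0,"ry":0,"rz":-7.1,"hand":0.06},{"dx":0,"dy":0,"dz":0,"rx":0,"ry":0,"rz":-7.1,"hand":0.06},{"dx":0,"dy":0,"dz":0,"rx":0,"ry":0,"rz":-7.1,"hand":0.06},{"dx":0,"dy":0,"dz":0,"rx":0,"ry":0,"rz":-7.1,"hand":0.06}]' >/dev/null
python3 -m pendant '[{"dx":0,"dy":0,"dz":0,"rx":0,"ry":0,"rz":-7.1,"hand":0.06},{"dx":0,"dy":0,"dz":0,"rx":0,"ry":0,"rz":-7.1,"hand":0.06},{"dx":0,"dy":0,"dz":0,"rx":0,"ry":0,"rz":-7.1,"hand":0.06},{"dx":0,"dy":0,"dz":0,"rx":0,"ry":0,"rz":-7.1,"hand":0.06},{"dx":0,"dy":0,"dz":0,"rx":0,"ry":0,"rz":-7.1,"hand":0.06},{"dx":0,"dy":0,"dz":0,"rx":0,"ry":0,"rz":-7.1,"hand":0.06},{"dx":0,"dy":0,"dz":0,"rx":0,"ry":0,"rz":-7.1,"hand":0.06},{"dx":0,"dy":0,"dz":0,"rx":0,"ry":0,"rz":-7.1,"hand":0.06},{"dx":0,"dy":0,"dz":0,"rx":0,"ry":0,"rz":-7.1,"hand":0.06},{"dx":0,"dy":0,"dz":0,"rx":0,"ry":0,"rz":0,"hand":0.06},{"dx":0,"dy":0,"dz":0,"rx":0,"ry":0,"rz":0,"hand":0.06},{"dx":0,"dy":0,"dz":0,"rx":0,"ry":0,"rz":0,"hand":0.06}]'
python3 to.py 0.5545 -0.0003 0.046 132
```

```text
clock: 18.7
position: [0.5549, 0.0008, 0.1222]
ee_rot: [0.0, 0.405, 0.914, 0.0]
contact_force: [0.4, 1.3, 0.0]
width: 0.0603
gripper_force: 0.0
clock 18.70 heading 132.18 rz needed 0.18 tilt(tool xy, deg) [ 0.01  0.01 -0.  ] now-frame d [-0.0005 -0.001   0.0762]
target-frame dx -0.0005 dy -0.0010 dz 0.0762 F [0.4 1.3 0. ] w 0.0603 q6 -0.86
```

```bash
python3 -m pendant '[{"dx":-0.0005,"dy":-0.001,"dz":0.02,"rx":0,"ry":0,"rz":0,"hand":0.06},{"dx":0,"dy":0,"dz":0.025,"rx":0,"ry":0,"rz":0,"hand":0.06},{"dx":0,"dy":0,"dz":0.02,"rx":0,"ry":0,"rz":0,"hand":0.06},{"dx":0,"dy":0,"dz":0.01,"rx":0,"ry":0,"rz":0,"hand":0.06},{"dx":0,"dy":0,"dz":0.002,"rx":0,"ry":0,"rz":0,"hand":0.06},{"dx":0,"dy":0,"dz":0,"rx":0,"ry":0,"rz":0,"hand":0.06},{"dx":0,"dy":0,"dz":0,"rx":0,"ry":0,"rz":0,"hand":0.06}]'
python3 -m pendant '[{"dx":0,"dy":0,"dz":0,"rx":0,"ry":0,"rz":0,"hand":0.03},{"dx":0,"dy":0,"dz":0,"rx":0,"ry":0,"rz":0,"hand":0.03},{"dx":0,"dy":0,"dz":0,"rx":0,"ry":0,"rz":0,"hand":0.03},{"dx":0,"dy":0,"dz":0,"rx":0,"ry":0,"rz":0,"hand":0.03},{"dx":0,"dy":0,"dz":0,"rx":0,"ry":0,"rz":0,"hand":0.03}]' 30; python3 to.py 0.5545 -0.0003 0.046 132
```

```text
clock: 19.28
position: [0.5549, -0.0003, 0.0462]
ee_rot: [0.001, 0.404, 0.915, 0.0]
contact_force: [0.0, 0.8, 0.8]
width: 0.06
gripper_force: 0.0
clock: 19.7
position: [0.5559, 0.0005, 0.047]
ee_rot: [0.002, 0.404, 0.915, 0.001]
contact_force: [1.9, 4.3, 6.5]
width: 0.0387
gripper_force: 30.5
clock 19.70 heading 132.31 rz needed 0.31 tilt(tool xy, deg) [0.25 0.16 0.  ] now-frame d [ 0.0004 -0.0016  0.001 ]
target-frame dx 0.0004 dy -0.0016 dz 0.0010 F [1.9 4.3 6.5] w 0.0387 q6 -0.86
```

```bash
python3 -m pendant '[{"dx":0,"dy":0.0013,"dz":-0.0008,"rx":0,"ry":0,"rz":0,"hand":0.03},{"dx":0,"dy":0,"dz":0,"rx":0,"ry":0,"rz":3,"hand":0.03},{"dx":0,"dy":0,"dz":0,"rx":0,"ry":0,"rz":6,"hand":0.03},{"dx":0,"dy":0,"dz":0,"rx":0,"ry":0,"rz":6,"hand":0.03},{"dx":0,"dy":0,"dz":0,"rx":0,"ry":0,"rz":6,"hand":0.03},{"dx":0,"dy":0,"dz":0,"rx":0,"ry":0,"rz":6,"hand":0.03},{"dx":0,"dy":0,"dz":0,"rx":0,"ry":0,"rz":3,"hand":0.03},{"dx":0,"dy":0,"dz":0,"rx":0,"ry":0,"rz":0,"hand":0.03},{"dx":0,"dy":0,"dz":0,"rx":0,"ry":0,"rz":0,"hand":0.03}]'; python3 to.py 0.5559 0.0005 0.046 102
```

```text
clock: 20.45
position: [0.5575, 0.0013, 0.047]
ee_rot: [0.002, 0.627, 0.779, 0.002]
contact_force: [4.7, 3.1, 1.2]
width: 0.0389
gripper_force: 30.5
clock 20.45 heading 102.30 rz needed 0.30 tilt(tool xy, deg) [0.33 0.03 0.  ] now-frame d [-0.0004 -0.0017  0.001 ]
target-frame dx -0.0004 dy -0.0017 dz 0.0010 F [4.7 3.1 1.2] w 0.0389 q6 -0.34
```

```bash
python3 -m pendant '[{"dx":0,"dy":0.0017,"dz":-0.0003,"rx":0,"ry":0,"rz":0,"hand":0.03},{"dx":0,"dy":0,"dz":0,"rx":0,"ry":0,"rz":3,"hand":0.03},{"dx":0,"dy":0,"dz":0,"rx":0,"ry":0,"rz":6,"hand":0.03},{"dx":0,"dy":0,"dz":0,"rx":0,"ry":0,"rz":6,"hand":0.03},{"dx":0,"dy":0,"dz":0,"rx":0,"ry":0,"rz":6,"hand":0.03},{"dx":0,"dy":0,"dz":0,"rx":0,"ry":0,"rz":6,"hand":0.03},{"dx":0,"dy":0,"dz":0,"rx":0,"ry":0,"rz":6,"hand":0.03},{"dx":0,"dy":0,"dz":0,"rx":0,"ry":0,"rz":3,"hand":0.03},{"dx":0,"dy":0,"dz":0,"rx":0,"ry":0,"rz":0,"hand":0.03},{"dx":0,"dy":0,"dz":0,"rx":0,"ry":0,"rz":0,"hand":0.03}]'; python3 to.py 0.5559 0.0005 0.046 66
python3 bub.py 2 pics/b1 2>/dev/null
```

```text
clock: 21.28
position: [0.5596, 0.0011, 0.047]
ee_rot: [0.002, 0.837, 0.547, 0.003]
contact_force: [5.7, 2.5, -0.1]
width: 0.0388
gripper_force: 30.4
clock 21.28 heading 66.32 rz needed 0.32 tilt(tool xy, deg) [ 0.33 -0.13  0.  ] now-frame d [-0.002  -0.0031  0.001 ]
target-frame dx -0.0020 dy -0.0031 dz 0.0010 F [ 5.7  2.5 -0.1] w 0.0388 q6 0.29
```

View pics/b1.png

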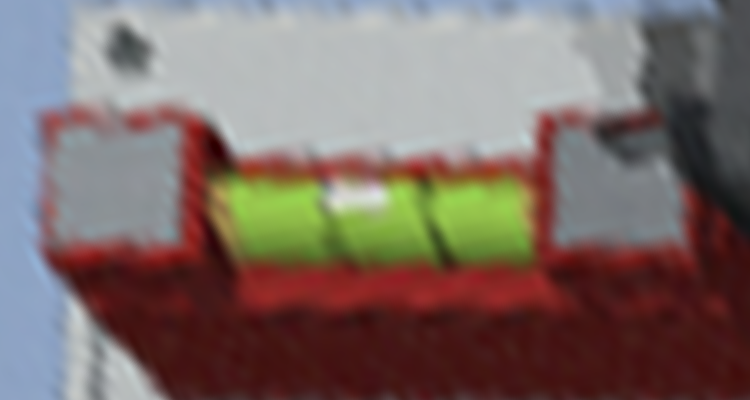

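The bubble now spans 328–388 with its centre at 358, and the line midpoint is about 377. About 4 mm (roughly 65°) remains. I re-grip to relieve the side force.

```bash
python3 -m pendant '[{"dx":0,"dy":0,"dz":0,"rx":0,"ry":0,"rz":0,"hand":0.055},{"dx":0,"dy":0,"dz":0,"rx":0,"ry":0,"rz":0,"hand":0.055},{"dx":0,"dy":0,"dz":0,"rx":0,"ry":0,"rz":0,"hand":0.055},{"dx":0,"dy":0,"dz":0,"rx":0,"ry":0,"rz":0,"hand":0.055},{"dx":0,"dy":0,"dz":0,"rx":0,"ry":0,"rz":0,"hand":0.055}]'; python3 bub.py 6 pics/b2 2>/dev/null
python3 - <<'E'
from h import *
import pickle
im=pickle.load(open("pics/scene0.png.pkl","rb"))
for z in(.065,.056):
  for P in([.5545,-.0003,z],[.558,-.002,z],[.5585,.001,z]): print(z,P,w2px(im,P).round(1))
f=im["frame"].astype(int).sum(2)[170:205,160:200]; ys,xs=np.where(f<130); print("dark centroid",xs.mean()+160,ys.mean()+170,xs.min()+160,xs.max()+160,ys.min()+170,ys.max()+170)
# bubble: whiteness along the top row of vial in rectified views
for n in("b0","b1","b2"):
    W=np.load(f"pics/{n}.npy"); B=W[185:207,220:535,2].mean(0); B=B-np.median(B); B[B<25]=0; print(n,"blue-weighted bubble centre",(B*np.arange(220,535)).sum()/B.sum(), np.where(B>0)[0][[0,-1]]+220)
E
```

```text
clock: 21.8
position: [0.5558, 0.0009, 0.0461]
ee_rot: [-0.0, 0.837, 0.547, -0.001]
contact_force: [-0.0, -0.2, -0.5]
width: 0.0549
gripper_force: 0.0
0.065 [0.5545, -0.0003, 0.065] [178.2 184.4]
0.065 [0.558, -0.002, 0.065] [177.1 185.5]
0.065 [0.5585, 0.001, 0.065] [178.4 185.7]
0.056 [0.5545, -0.0003, 0.056] [178.7 187.1]
0.056 [0.558, -0.002, 0.056] [177.7 188.2]
0.056 [0.5585, 0.001, 0.056] [178.9 188.4]
dark centroid 177.90291262135923 189.68446601941747 169 186 181 197
b0 blue-weighted bubble centre 339.3041222082625 [300 377]
b1 blue-weighted bubble centre 356.2662978929029 [320 391]
b2 blue-weighted bubble centre 358.30642052535114 [324 393]
```

```bash
python3 -m pendant '[{"dx":0,"dy":0.002,"dz":0,"rx":0,"ry":0,"rz":0,"hand":0.055},{"dx":0,"dy":0,"dz":0,"rx":0,"ry":0,"rz":0,"hand":0.055},{"dx":0,"dy":0,"dz":0,"rx":0,"ry":0,"rz":0,"hand":0.03},{"dx":0,"dy":0,"dz":0,"rx":0,"ry":0,"rz":0,"hand":0.03},{"dx":0,"dy":0,"dz":0,"rx":0,"ry":0,"rz":0,"hand":0.03},{"dx":0,"dy":0,"dz":0,"rx":0,"ry":0,"rz":0,"hand":0.03},{"dx":0,"dy":0,"dz":0,"rx":0,"ry":0,"rz":0,"hand":0.03}]'; python3 to.py 0.5576 0.0 0.046 66
```

```text
clock: 22.68
position: [0.5591, -0.0001, 0.0467]
ee_rot: [0.001, 0.837, 0.547, 0.001]
contact_force: [1.8, -1.7, 0.9]
width: 0.0387
gripper_force: 30.4
clock 22.68 heading 66.36 rz needed 0.36 tilt(tool xy, deg) [ 0.1  -0.01 -0.  ] now-frame d [-0.0006 -0.0014  0.0007]
target-frame dx -0.0006 dy -0.0014 dz 0.0007 F [ 1.8 -1.7  0.9] w 0.0387 q6 0.29
```

```bash
python3 -m pendant '[{"dx":0,"dy":0.0012,"dz":0,"rx":0,"ry":0,"rz":3,"hand":0.03},{"dx":0,"dy":0,"dz":0,"rx":0,"ry":0,"rz":6,"hand":0.03},{"dx":0,"dy":0,"dz":0,"rx":0,"ry":0,"rz":6,"hand":0.03},{"dx":0,"dy":0,"dz":0,"rx":0,"ry":0,"rz":6,"hand":0.03},{"dx":0,"dy":0,"dz":0,"rx":0,"ry":0,"rz":6,"hand":0.03},{"dx":0,"dy":0,"dz":0,"rx":0,"ry":0,"rz":6,"hand":0.03},{"dx":0,"dy":0,"dz":0,"rx":0,"ry":0,"rz":6,"hand":0.03},{"dx":0,"dy":0,"dz":0,"rx":0,"ry":0,"rz":6,"hand":0.03},{"dx":0,"dy":0,"dz":0,"rx":0,"ry":0,"rz":6,"hand":0.03},{"dx":0,"dy":0,"dz":0,"rx":0,"ry":0,"rz":6,"hand":0.03},{"dx":0,"dy":0,"dz":0,"rx":0,"ry":0,"rz":3,"hand":0.03},{"dx":0,"dy":0,"dz":0,"rx":0,"ry":0,"rz":0,"hand":0.03}]'; python3 to.py 0.5576 0.0 0.046 6
python3 -m pendant '[{"dx":0,"dy":0,"dz":0,"rx":0,"ry":0,"rz":0,"hand":0.055},{"dx":0,"dy":0,"dz":0,"rx":0,"ry":0,"rz":0,"hand":0.055},{"dx":0,"dy":0,"dz":0,"rx":0,"ry":0,"rz":0,"hand":0.055},{"dx":0,"dy":0,"dz":0,"rx":0,"ry":0,"rz":0,"hand":0.055},{"dx":0,"dy":0,"dz":0,"rx":0,"ry":0,"rz":0,"hand":0.055},{"dx":0,"dy":0,"dz":0,"rx":0,"ry":0,"rz":0,"hand":0.055},{"dx":0,"dy":0,"dz":0,"rx":0,"ry":0,"rz":0,"hand":0.055},{"dx":0,"dy":0,"dz":0,"rx":0,"ry":0,"rz":0,"hand":0.055},{"dx":0,"dy":0,"dz":0,"rx":0,"ry":0,"rz":0,"hand":0.055},{"dx":0,"dy":0,"dz":0,"rx":0,"ry":0,"rz":0,"hand":0.055},{"dx":0,"dy":0,"dz":0,"rx":0,"ry":0,"rz":0,"hand":0.055},{"dx":0,"dy":0,"dz":0,"rx":0,"ry":0,"rz":0,"hand":0.055}]'
cat > bc.py <<'E'
from h import *
import sys
for n in sys.argv[1:]:
    W=np.load(f"pics/{n}.npy"); B=W[185:207,220:535,2].mean(0); B=B-np.median(B); B[B<25]=0; print(n,"bubble",(B*np.arange(220,535)).sum()/B.sum())
    for r in (200,215,225,235,245):
        G=W[r-4:r+4,:,1].mean(0); a=300+G[300:375].argmin(); b=400+G[400:475].argmin(); print(r,a,b,(a+b)/2,G[[a,b]].round())
E
python3 bub.py 8 pics/b3 2>/dev/null; python3 bc.py b0 b3
```

```text
clock: 23.68
position: [0.5603, -0.0017, 0.0467]
ee_rot: [0.001, 0.998, 0.055, 0.001]
contact_force: [2.6, -4.7, 0.8]
width: 0.0392
gripper_force: 30.6
clock 23.68 heading 6.30 rz needed 0.30 tilt(tool xy, deg) [ 0.17 -0.09 -0.  ] now-frame d [-0.0025 -0.002   0.0007]
target-frame dx -0.0025 dy -0.0020 dz 0.0007 F [ 2.6 -4.7  0.8] w 0.0392 q6 1.34
clock: 24.68
position: [0.5594, -0.0002, 0.0464]
ee_rot: [0.0, 0.998, 0.055, 0.0]
contact_force: [0.4, -0.9, -0.6]
width: 0.0548
gripper_force: 0.0
b0 bubble 339.3041222082625
200 374 431 402.5 [209. 125.]
215 329 428 378.5 [168. 154.]
225 331 431 381.0 [135. 118.]
235 333 435 384.0 [123.  89.]
245 339 440 389.5 [113.  79.]
b3 bubble 375.17512902671484
200 321 424 372.5 [126. 145.]
215 326 427 376.5 [135. 150.]
225 330 431 380.5 [143. 121.]
235 332 435 383.5 [122.  89.]
245 334 439 386.5 [102.  80.]
```

View pics/b3.png

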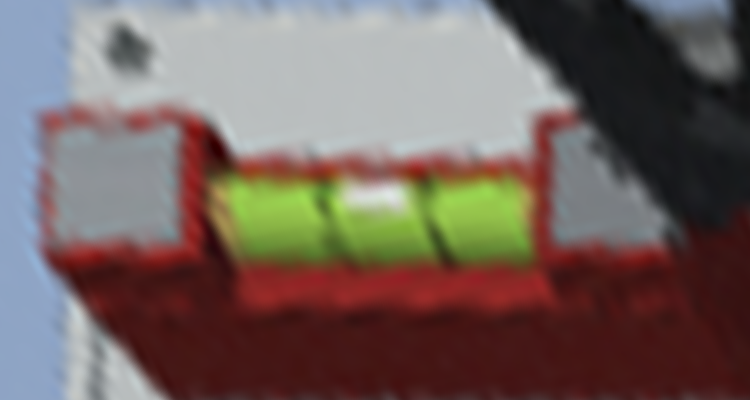

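The bubble spans 343–407 with its centre at 375. The line midpoint at that row is about 372–376, so it is centred to within half a millimetre. I move aside and check with the top camera.

```bash
python3 -m pendant '[{"dx":0,"dy":0,"dz":-0.02,"rx":0,"ry":0,"rz":0,"hand":0.055},{"dx":0,"dy":0,"dz":-0.035,"rx":0,"ry":0,"rz":0,"hand":0.055},{"dx":0,"dy":0,"dz":-0.035,"rx":0,"ry":0,"rz":0,"hand":0.055},{"dx":-0.02,"dy":-0.035,"dz":0,"rx":0,"ry":0,"rz":0,"hand":0.085},{"dx":-0.02,"dy":-0.035,"dz":0,"rx":0,"ry":0,"rz":0,"hand":0.085},{"dx":-0.02,"dy":-0.035,"dz":0,"rx":0,"ry":0,"rz":0,"hand":0.085},{"dx":-0.02,"dy":-0.035,"dz":0,"rx":0,"ry":0,"rz":0,"hand":0.085},{"dx":-0.02,"dy":-0.035,"dz":0,"rx":0,"ry":0,"rz":0,"hand":0.085},{"dx":-0.02,"dy":-0.035,"dz":0,"rx":0,"ry":0,"rz":0,"hand":0.085},{"dx":0,"dy":0,"dz":0,"rx":0,"ry":0,"rz":0,"hand":0.085},{"dx":0,"dy":0,"dz":0,"rx":0,"ry":0,"rz":0,"hand":0.085}]'
sed 's/"scene"/"top"/; s/s=5;/s=5;/' bub.py > bubt.py
python3 bubt.py 8 pics/b4 2>/dev/null; python3 bub.py 8 pics/b5 2>/dev/null; python3 bc.py b5
```

```text
clock: 26.0
position: [0.4156, 0.1966, 0.1365]
ee_rot: [0.0, 0.998, 0.058, 0.0]
contact_force: [0.6, -0.2, 0.5]
width: 0.0851
gripper_force: 0.0
b5 bubble 375.2122160506101
200 322 424 373.0 [119. 139.]
215 326 427 376.5 [128. 144.]
225 330 431 380.5 [136. 115.]
235 332 435 383.5 [117.  84.]
245 333 439 386.0 [98. 76.]
```

View pics/b4.png

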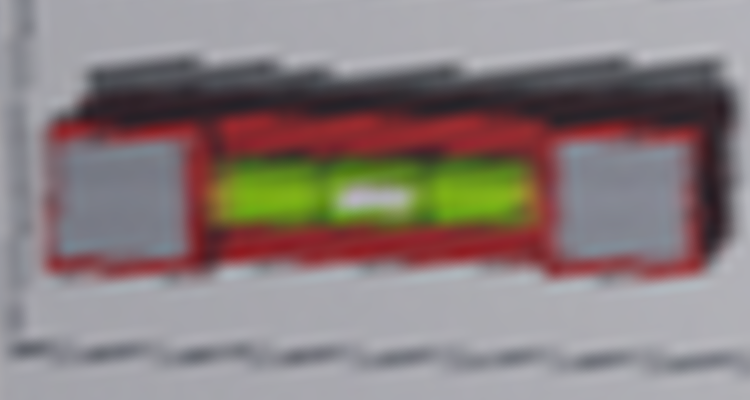

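The top view has lines at about x=321 and 429 (midpoint 375) and the bubble from 333 to 415 (centre 374). It is centred, so I go back to press.

```bash
python3 - <<'E'
from h import *
W=np.load("pics/b4.npy")
for r0,r1 in((165,185),(185,210),(205,222)):
    G=W[r0:r1,:,1].mean(0); a=300+G[300:340].argmin(); b=410+G[410:450].argmin()
    B=W[r0:r1,:,2].mean(0); B=B-np.median(B[230:310]); B[:330]=0;B[420:]=0;B[B<30]=0
    print(a,b,(a+b)/2,(B*np.arange(750)).sum()/max(B.sum(),1))
# level end caps: grey (low saturation) columns
R=W[150:245].mean(0); g=(R[:,2]>115); x=np.where(g)[0]; l=x[x<260];r=x[x>500]; print("caps",l.min(),l.max(),r.min(),r.max())
E
python3 to.py 0.5333 -0.1285 0.15 -9.6
```

```text
322 426 374.0 0.0
323 425 374.0 373.5448415087963
321 425 373.0 374.5674370701356
caps 0 179 561 749
clock 26.80 heading 6.35 rz needed 15.95 tilt(tool xy, deg) [ 0.01  0.   -0.  ] now-frame d [ 0.0799  0.3346 -0.0136]
target-frame dx 0.1687 dy 0.2997 dz -0.0136 F [-0.6  0.2  1. ] w 0.0845 q6 1.75
```

```bash
python3 -m pendant '[{"dx":0,"dy":0,"dz":-0.012,"rx":0,"ry":0,"rz":5.3,"hand":0.0854},{"dx":0,"dy":0,"dz":0,"rx":0,"ry":0,"rz":5.3,"hand":0.0854},{"dx":0,"dy":0,"dz":0,"rx":0,"ry":0,"rz":5.3,"hand":0.0854},{"dx":0.017,"dy":0.03,"dz":0,"rx":0,"ry":0,"rz":0,"hand":0.0854},{"dx":0.0187,"dy":0.0333,"dz":0,"rx":0,"ry":0,"rz":0,"hand":0.0854},{"dx":0.0187,"dy":0.0333,"dz":0,"rx":0,"ry":0,"rz":0,"hand":0.0854},{"dx":0.0187,"dy":0.0333,"dz":0,"rx":0,"ry":0,"rz":0,"hand":0.0854},{"dx":0.0187,"dy":0.0333,"dz":0,"rx":0,"ry":0,"rz":0,"hand":0.0854},{"dx":0.0187,"dy":0.0333,"dz":0,"rx":0,"ry":0,"rz":0,"hand":0.0854},{"dx":0.0187,"dy":0.0333,"dz":0,"rx":0,"ry":0,"rz":0,"hand":0.0854},{"dx":0.0187,"dy":0.0333,"dz":0,"rx":0,"ry":0,"rz":0,"hand":0.0854},{"dx":0.017,"dy":0.03,"dz":0,"rx":0,"ry":0,"rz":0,"hand":0.0854}]' >/dev/null
python3 -m pendant '[{"dx":0,"dy":0,"dz":0,"rx":0,"ry":0,"rz":0,"hand":0.0854},{"dx":0,"dy":0,"dz":0,"rx":0,"ry":0,"rz":0,"hand":0.0854},{"dx":0,"dy":0,"dz":0,"rx":0,"ry":0,"rz":0,"hand":0.0854}]' >/dev/null
python3 to.py 0.5333 -0.1285 0.059 -9.6
```

```text
clock 28.05 heading -9.58 rz needed 0.02 tilt(tool xy, deg) [-0.05  0.09  0.  ] now-frame d [0.0044 0.0073 0.089 ]
target-frame dx 0.0043 dy 0.0072 dz 0.0890 F [-0.7  0.   0.3] w 0.0851 q6 1.39
```

```bash
python3 -m pendant '[{"dx":0.0043,"dy":0.0072,"dz":0,"rx":0,"ry":0,"rz":0,"hand":0.0854},{"dx":0,"dy":0,"dz":0.02,"rx":0,"ry":0,"rz":0,"hand":0.0854},{"dx":0,"dy":0,"dz":0.025,"rx":0,"ry":0,"rz":0,"hand":0.0854},{"dx":0,"dy":0,"dz":0.02,"rx":0,"ry":0,"rz":0,"hand":0.0854},{"dx":0,"dy":0,"dz":0.01,"rx":0,"ry":0,"rz":0,"hand":0.0854},{"dx":0,"dy":0,"dz":0.004,"rx":0,"ry":0,"rz":0,"hand":0.0854},{"dx":0,"dy":0,"dz":0,"rx":0,"ry":0,"rz":0,"hand":0.0854},{"dx":0,"dy":0,"dz":0,"rx":0,"ry":0,"rz":0,"hand":0.0854},{"dx":0,"dy":0,"dz":0,"rx":0,"ry":0,"rz":0,"hand":0.0854}]' >/dev/null
python3 to.py 0.5333 -0.1285 0.059 -9.6
```

```text
clock 28.80 heading -9.53 rz needed 0.07 tilt(tool xy, deg) [ 0.03 -0.15 -0.  ] now-frame d [-0.0018 -0.0004  0.0116]
target-frame dx -0.0018 dy -0.0004 dz 0.0116 F [0.3 0.  0.5] w 0.0852 q6 1.37
```

```bash
python3 -m pendant '[{"dx":-0.0017,"dy":0,"dz":0.003,"rx":0,"ry":-0.13,"rz":0,"hand":0.0854},{"dx":0,"dy":0,"dz":0.003,"rx":0,"ry":0,"rz":0,"hand":0.0854},{"dx":0,"dy":0,"dz":0.002,"rx":0,"ry":0,"rz":0,"hand":0.0854},{"dx":0,"dy":0,"dz":0.001,"rx":0,"ry":0,"rz":0,"hand":0.0854},{"dx":0,"dy":0,"dz":0,"rx":0,"ry":0,"rz":0,"hand":0.0854},{"dx":0,"dy":0,"dz":0,"rx":0,"ry":0,"rz":0,"hand":0.0854},{"dx":0,"dy":0,"dz":0,"rx":0,"ry":0,"rz":0,"hand":0.0854}]' >/dev/null
python3 to.py 0.5333 -0.1285 0.059 -9.6
```

```text
clock 29.38 heading -9.55 rz needed 0.05 tilt(tool xy, deg) [0.   0.13 0.  ] now-frame d [ 0.0009 -0.0004  0.0014]
target-frame dx 0.0009 dy -0.0004 dz 0.0014 F [-0.9 -0.2  0.5] w 0.0858 q6 1.37
```

```bash
python3 -m pendant '[{"dx":0.0006,"dy":0,"dz":0,"rx":0,"ry":0.13,"rz":0,"hand":0.0854},{"dx":0,"dy":0,"dz":0.001,"rx":0,"ry":0,"rz":0,"hand":0.0854},{"dx":0,"dy":0,"dz":0,"rx":0,"ry":0,"rz":0,"hand":0.0854},{"dx":0,"dy":0,"dz":0,"rx":0,"ry":0,"rz":0,"hand":0.0854}]' >/dev/null
python3 to.py 0.5333 -0.1285 0.059 -9.6
python3 -m pendant '[{"dx":0,"dy":0,"dz":0.0006,"rx":0,"ry":0,"rz":0,"hand":0.0854},{"dx":0,"dy":0,"dz":0,"rx":0,"ry":0,"rz":0,"hand":0.0854},{"dx":0,"dy":0,"dz":0,"rx":0,"ry":0,"rz":0,"hand":0.0854}]' | grep -E "pos|for"
python3 -m pendant '[{"dx":0,"dy":0,"dz":0.0005,"rx":0,"ry":0,"rz":0,"hand":0.0854},{"dx":0,"dy":0,"dz":0,"rx":0,"ry":0,"rz":0,"hand":0.0854},{"dx":0,"dy":0,"dz":0,"rx":0,"ry":0,"rz":0,"hand":0.0854}]'| grep -E "pos|for"
```

```text
clock 29.72 heading -9.55 rz needed 0.05 tilt(tool xy, deg) [ 0.01  0.   -0.  ] now-frame d [ 0.0004 -0.0004  0.0003]
target-frame dx 0.0004 dy -0.0004 dz 0.0003 F [-0.4 -0.9 -0.3] w 0.0855 q6 1.37
position: [0.5329, -0.1288, 0.0589]
contact_force: [0.1, -0.8, 1.4]
gripper_force: 0.5
position: [0.533, -0.1288, 0.0588]
contact_force: [-0.9, 0.7, 5.0]
gripper_force: 2.7
```

```bash
python3 -m pendant '[{"dx":0,"dy":0,"dz":0.0006,"rx":0,"ry":0,"rz":0,"hand":0.0854},{"dx":0,"dy":0,"dz":0,"rx":0,"ry":0,"rz":0,"hand":0.0854},{"dx":0,"dy":0,"dz":0,"rx":0,"ry":0,"rz":0,"hand":0.0854},{"dx":0,"dy":0,"dz":0,"rx":0,"ry":0,"rz":0,"hand":0.0854},{"dx":0,"dy":0,"dz":0,"rx":0,"ry":0,"rz":0,"hand":0.0854},{"dx":0,"dy":0,"dz":0,"rx":0,"ry":0,"rz":0,"hand":0.0854}]'| grep -E "pos|for"
python3 bub.py 8 pics/b6 2>/dev/null; python3 bc.py b6|head -1; python3 to.py 0.5333 -0.1285 0.059 -9.6
```

```text
position: [0.533, -0.1288, 0.0588]
contact_force: [-1.8, 1.3, 9.1]
gripper_force: 4.5
b6 bubble 374.0843960191785
clock 31.12 heading -9.55 rz needed 0.05 tilt(tool xy, deg) [ 0.01 -0.05  0.  ] now-frame d [ 0.0003 -0.0004 -0.0001]
target-frame dx 0.0003 dy -0.0004 dz -0.0001 F [-1.7  0.2  9.5] w 0.0855 q6 1.37
```

```bash
python3 -m pendant '[{"dx":0,"dy":0,"dz":0.0001,"rx":0,"ry":0,"rz":0,"hand":0.0854},{"dx":0,"dy":0,"dz":0,"rx":0,"ry":0,"rz":0,"hand":0.0854},{"dx":0,"dy":0,"dz":0,"rx":0,"ry":0,"rz":0,"hand":0.0854},{"dx":0,"dy":0,"dz":0,"rx":0,"ry":0,"rz":0,"hand":0.0854},{"dx":0,"dy":0,"dz":0,"rx":0,"ry":0,"rz":0,"hand":0.0854},{"dx":0,"dy":0,"dz":0,"rx":0,"ry":0,"rz":0,"hand":0.0854},{"dx":0,"dy":0,"dz":0,"rx":0,"ry":0,"rz":0,"hand":0.0854},{"dx":0,"dy":0,"dz":0,"rx":0,"ry":0,"rz":0,"hand":0.0854},{"dx":0,"dy":0,"dz":0,"rx":0,"ry":0,"rz":0,"hand":0.0854},{"dx":0,"dy":0,"dz":0,"rx":0,"ry":0,"rz":0,"hand":0.0854},{"dx":0,"dy":0,"dz":0,"rx":0,"ry":0,"rz":0,"hand":0.0854},{"dx":0,"dy":0,"dz":0,"rx":0,"ry":0,"rz":0,"hand":0.0854}]'| grep -E "pos|for"
python3 -c "
from h import *
im=snap('scene','pics/s9.png');f=im['frame'][:,:,::-1]
cv2.imwrite('pics/c9.png',cv2.resize(f[130:250,60:220],None,fx=4.5,fy=4.5,interpolation=cv2.INTER_CUBIC))"
python3 bub.py 4 pics/b7 2>/dev/null; python3 bc.py b7|head -1; python3 -c "
from h import *
print(manip.get_state()['contact_force'])"
```

```text
position: [0.533, -0.1288, 0.0588]
contact_force: [-2.2, 0.6, 9.1]
gripper_force: 4.8
b7 bubble 374.21162619466355
[-2.16338441  0.52889623 10.11218155]
```

View pics/c9.png

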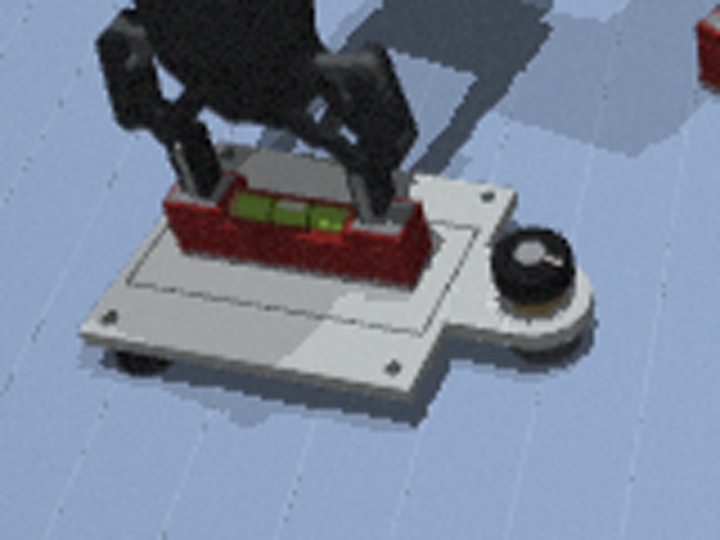

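Both fingertips press on the end caps at (200,185) and (375,212). The bubble is between its lines at (290,207), and the push is about 10 N.

```bash
python3 -c "
from rig import manip
print(manip.sign_off())"
```

```text
the job is handed in; nothing more can be done
None
```

The job is handed in: the small red level lies lengthwise on the middle of the plate with its bubble centred to within about 0.5 mm, and the hand is still pressing it flat at about 10 N after roughly 33 s of the 72 s allowed.

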